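# Crate of blanks up the ramp and behind the lip

### The job

Line the yellow-cornered crate of wood blanks up with the mouth of the plywood ramp, then push it up the ramp, keeping it on the ramp between the rails, until its rear edge has dropped behind the brass lip and it sits level and fully down in the green pocket at the top; then let go of it. The black sprung pad at the end is delicate: feel for it and touch it only gently, never ram it. Leave the other things on the bench where they are.

Things in the scene. Friction and masses are not known exactly. Their poses are not given: they have to be found in the camera images.
- crate_centre (a point): Centre (half-way up) of the loose crate: a slatted wooden box with yellow corners, filled with blanks; too wide to grasp, push it. 130 mm long (its x axis), 120 mm wide (y), 70 mm tall (z up), flat sides; mass 0.4 to 0.8 kg. Its centre of mass is about 20 mm ahead of its middle. It starts flat on the bench in front of the ramp's mouth, off to one side and askew; its x axis points roughly up the ramp.
- track: Two steel strips fixed to the bench, 6 mm high, 98 mm to either side of the ramp's middle line. Origin on the bench, on the middle line; x points horizontally up the ramp, y left, z up. The ramp unit is clamped on them, parallel and centred, but its place along x is NOT measured: its foot lies anywhere from x = -22 to +22 mm. Find it by feel or by eye.
- slope_mid (a point): Middle of the slope for a foot at x = 0 of the track (true place up to 22 mm off along the track's x). From the foot, along x: flared guides on the bench from -68 to 0 mm (mouth 156 mm, narrowing to 128 mm); 10 degree slope from 0 to 149 mm. Side rails 128 mm apart inside, 10 mm thick, tops level, 47 mm above the bench, from -5 to 370 mm.
- lip_mid (a point): Inner top edge of the brass lip for a foot at x = 0 (true place up to 22 mm off along x). Lip 149 to 155 mm from the foot, flat top 26 mm above the bench. Behind it a level green pocket, floor 18 mm above the bench (8 mm below the lip). While pressed from behind, the crate's rear often hangs on the pusher by friction and drops only when the push is eased.
- pad_mid (a point): Centre of the face of the black sprung pad for a foot at x = 0 (true place up to 22 mm off along x): 288 mm from the foot, so the pocket is 3 mm longer than the crate; riding nose-down over the lip, the crate meets the pad about as its rear edge clears the lip; 100 mm wide, 36 to 70 mm above the bench. It yields along x at 2 N per mm from the first touch; up to 10 N is gentle, over 15 N is ramming. Wooden end block at 348 mm, 85 mm high.
- offcut: Bystander, leave alone: a loose wooden offcut, 100 x 45 x 24 mm. Origin at its underside.
- sander: Bystander, leave alone: cork sanding block with a wooden grip, 100 x 55 x 36 mm. Origin at its underside.
- chisel: Bystander, leave alone: a hand tool with a round handle, lying. Origin at its underside.
- glue: Bystander, leave alone: glue bottle with orange cap, 60 mm diameter, 150 mm tall. Origin at its underside.
- mallet: Bystander, leave alone: a hammer, lying. Origin at its underside.
- bench_brush: Bystander, leave alone: a bench brush, lying. Origin at its underside.
- screw_cup: Bystander, leave alone: blue cup, 70 mm diameter, 60 mm tall. Origin at its underside.

How it is judged:
On the way:
1. the crate, square in the channel, tilted up on the slope of the ramp (angle between crate_centre's own z axis and vertical between 0.12 and 0.25 rad and x of crate_centre in the frame of track between -0.03 and 0.19 m and y of crate_centre in the frame of track between -0.012 and 0.012 m and height (world z) of crate_centre below 0.085 m), for 0.2 s.
At the end, for the whole second after the job is handed in: The crate stands level (within 0.03 rad) on the pocket floor behind the lip: its centre 53 mm above the bench (50 to 56.5), within 12 mm of the ramp's middle line and in line with it within 0.09 rad, at x 190 to 255 mm in the track's frame, at rest and untouched (z of crate_centre in the frame of track between 0.05 and 0.0565 m and angle between crate_centre's own z axis and vertical below 0.03 rad and x of crate_centre in the frame of track between 0.19 and 0.255 m and y of crate_centre in the frame of track between -0.012 and 0.012 m and angle between the x axis of crate_centre and the x axis of track, either way round below 0.09 rad and linear speed of crate below 0.01 m/s).
It fails at once if the sprung pad is rammed: more than 15 N between crate, or robot, and pad (contact force between any of crate, the arm and buffer above 15 N).
It fails at once if the crate is lifted or tipped: its centre more than 95 mm above the bench, or tilted more than 0.5 rad (height (world z) of crate_centre above 0.095 m or angle between crate_centre's own z axis and vertical above 0.5 rad).
It fails at once if one of the seven bystanders is moved more than 25 mm (distance of any of offcut, sander, chisel, glue, mallet, bench_brush, screw_cup from where it was at the start of the episode above 0.025 m).
It also fails if it takes over 70 s, if anything falls off the work surface, if the arm or the gripper's body presses on something with over 40 N, if the wrist force passes 120 N, or if a joint passes its speed limit or range.

### The arm

A 6-joint arm with a two-finger parallel gripper is mounted at the origin on the work surface. World frame = base frame: x ahead of the robot, y to its left, z up, the work surface at z = 0. Lengths are in m, angles in rad, forces in N, time in s.
With the tool pointing down it reaches from about 0.325 to 0.775 m from the base axis. Payload 5.5 kg.
Tool frame: the origin (TCP) lies between the finger pads; the fingertips stand 8 mm ahead of it and the grasp point (between the pads) lies 11 mm behind it (tcp_to_tips is the distance from the TCP to the fingertips, in m); z points along the fingers, y is the direction in which the jaws open and shut (so a half turn about z gives the same grasp; the last joint's range is limited). The gripper opens to 88 mm and grips with 3 to 60 N. Pads are 20 mm wide; open, the fingers measure 115 mm over their backs; the gripper's body (75 mm by 178 mm) begins 61 mm behind the grasp point.
Start: joints at [-1.339, 0.091, 1.231, -0, 1.82, -0.057], TCP at [0.171, -0.575, 0.231] pointing down, gripper open.
Joint ranges: [-2.87, 2.87], [-0.86, 2.18], [0.17, 2.46], [-1.51, 4.65], [0.06, 2.69], [-2.65, 2.65]. Speed limits (rad/s): [2.57, 2.57, 3.01, 3.14, 3.14, 3.14].

### API

Orientations are given as a unit quaternion [w, x, y, z].
In Python, from bench import * gives the robot as it stands. Calls block until the motion is done:
- move_to(position, orientation): joint-space move of the TCP to a pose.
- move_l(position, speed=0.15, orientation=None): straight line of the TCP; orientation=None keeps the orientation; speed is the mean speed in m/s.
- movej(angles): joint-space move.
- gripper_open() and close(): open the fingers fully, or close them until they stop; the grip force is fixed at half the most.
- hold(seconds).
- inverse_kinematics(position, orientation): joint angles nearest the present ones, or None.
- state(): the state.
- get_image(name): name is "scene" or "top" or "wrist"; returns a dict with "frame" (400x640x3 uint8, blue, green, red), "depth" (400x640 float32, m along the optical axis (not along the pixel's ray), 0 where there is no reading), "camera_matrix" (3x3 intrinsics, pixels), "k1" (the pictures are not rectified: a ray, as slopes to the right and down, at radius r is drawn at 1 + k1 r^2 times it, then the intrinsics apply), "view" (4x4, takes a point from world to camera coordinates). Camera axes: x right, y up, looking along -z (the intrinsics and any distortion apply to the point x, -y, -z); pixel columns grow to the right and rows downward; lengths in m; the calibration is good to about 2 mm. A picture is of the moment at which its call begins.
A pose or a line that the arm cannot do raises IKError and nothing moves.
- job_done(): hands the job in, once; it reports no verdict.
The state is a dict: "time": time; "joint_pos": joint angles; "dq": joint speeds; "joint_torque": joint torques, N m; "ee_pos": TCP position; "ee_rot": TCP orientation; "ft_force": force on the tool from outside, world axes, zero at the start; "moment": the same for the moment, N m; "finger_gap": finger opening in m.
Only numpy, scipy, OpenCV 4.12 (cv2) and the standard library are available. Lean on these libraries where they do the work, as an engineer would, in place of code of your own. Each camera call takes 0.05 s, during which the arm holds its last target.

## Working session

There is one attempt and no reset: what is moved stays moved. The work goes in short steps, each a Python script; the robot and the scene stay as the last script left them, time stands still between calls to the robot, and variables do not carry over. Pictures are saved under pics/ and viewed, and the job is handed in when it is done.

```bash
ls; mkdir -p pics; python3 - <<'E'
from bench import *
import cv2, numpy as np
print(state())
for n in ["scene","top","wrist"]:
    im=get_image(n); cv2.imwrite(f"pics/{n}0.png",im["frame"]); np.savez(f"pics/{n}0.npz",**im)
    print(n,im["camera_matrix"].tolist(),im["k1"],np.round(im["view"],4).tolist())
E
```

```text
pics
{'time': 0.0, 'joint_pos': array([-1.33870690e+00,  9.18455257e-02,  1.23183800e+00,  4.79874664e-06,
        1.81979205e+00, -5.66777700e-02]), 'dq': array([ 0.00092051, -0.00133033, -0.00078516, -0.00019718, -0.00309811,
       -0.00052052]), 'joint_torque': array([-6.08051687e-04, -4.46456802e+01, -4.06445396e+01,  6.97971904e-02,
        2.93137506e-02, -1.28010270e-04]), 'ee_pos': array([ 0.17081327, -0.57489242,  0.22954188]), 'ee_rot': array([-9.38046903e-04,  9.89594260e-01,  1.43882988e-01, -8.01488780e-05]), 'ft_force': array([0.13220633, 0.16136029, 0.21570739]), 'moment': array([-0.0213293 , -0.02166179,  0.03840552]), 'finger_gap': 0.08772821289620897}
scene [[451.90809230212585, 0.0, 319.6050937313955], [0.0, 451.90809230212585, 199.74721875862676], [0.0, 0.0, 1.0]] -0.05017349709191518 [[-0.0289, 0.9996, 0.0059, 0.0791], [-0.6176, -0.0225, 0.7862, 0.2968], [0.7859, 0.0191, 0.618, -1.7643], [0.0, 0.0, 0.0, 1.0]]
top [[501.13398301472495, 0.0, 315.7041050584444], [0.0, 501.13398301472495, 192.48195536570177], [0.0, 0.0, 1.0]] 0.045903438684440856 [[-0.0046, -1.0, -0.0016, -0.0612], [0.9808, -0.0048, 0.195, -0.5822], [-0.195, -0.0007, 0.9808, -1.2468], [0.0, 0.0, 0.0, 1.0]]
wrist [[347.55028982494036, 0.0, 316.8881243345861], [0.0, 347.55028982494036, 204.0223698499147], [0.0, 0.0, 1.0]] -0.02860906117141856 [[0.2847, -0.9586, -0.001, -0.5998], [0.9174, 0.2728, -0.2897, 0.0348], [0.278, 0.0816, 0.9571, -0.3911], [0.0, 0.0, 0.0, 1.0]]
```

View pics/scene0.png

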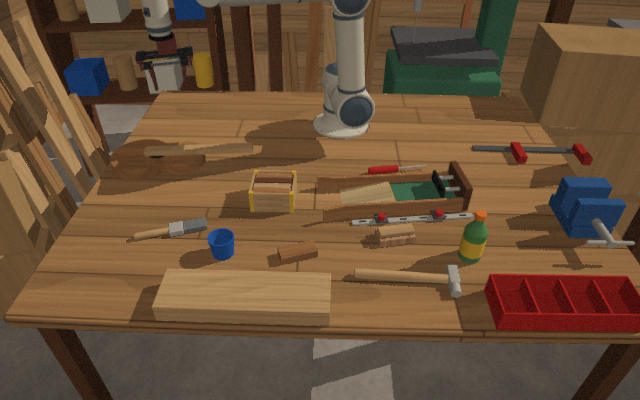

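View pics/top0.png

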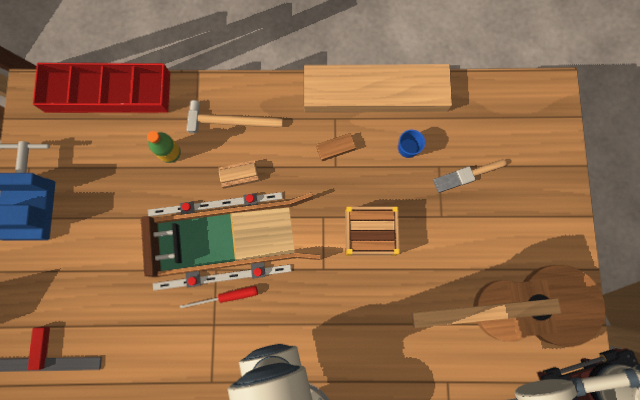

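View pics/wrist0.png

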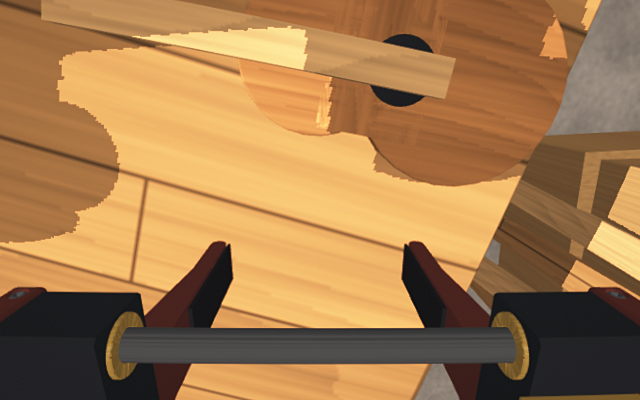

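Top view: the crate is at about (373,230). The ramp runs left from its mouth at about x=322 to the pad at (178,243). The steel strips lie along (148–285, 212–195) and (152–290, 287–268). Next I'll zoom in and build ray-casting helpers.

```bash
cat > h.py <<'E'
import numpy as np, cv2
def load(n): 
    d=np.load(f"pics/{n}.npz"); return {k:d[k] for k in d.files}
def ray(im,uv):
    K=im["camera_matrix"]; k=float(im["k1"]); V=im["view"]
    uv=np.atleast_2d(np.array(uv,float))
    d=np.stack([(uv[:,0]-K[0,2])/K[0,0],(uv[:,1]-K[1,2])/K[1,1]],1)
    s=d.copy()
    for _ in range(20): s=d/(1+k*(s**2).sum(1,keepdims=True))
    c=np.c_[s[:,0],-s[:,1],-np.ones(len(s))]
    R=V[:3,:3]; return -R.T@V[:3,3], c@R
def plane(im,uv,z):
    o,d=ray(im,uv); return o+d*((z-o[2])/d[:,2])[:,None]
def proj(im,P):
    P=np.atleast_2d(P); V=im["view"];K=im["camera_matrix"];k=float(im["k1"])
    c=P@V[:3,:3].T+V[:3,3]; s=np.c_[c[:,0]/-c[:,2],-c[:,1]/-c[:,2]]
    s=s*(1+k*(s**2).sum(1,keepdims=True)); return s@K[:2,:2].T+K[:2,2]
def world(im):
    """depth -> world points HxWx3"""
    h,w=im["depth"].shape; u,v=np.meshgrid(np.arange(w),np.arange(h))
    o,d=ray(im,np.c_[u.ravel(),v.ravel()]); return (o+d*im["depth"].ravel()[:,None]).reshape(h,w,3)
E
python3 - <<'E'
from h import *
t=load("top0"); s=load("scene0")
c=t["frame"][170:310,120:420]; cv2.imwrite("pics/tcrop.png",cv2.resize(c,None,fx=2.6,fy=2.6,interpolation=cv2.INTER_CUBIC))
c=s["frame"][140:270,220:500]; cv2.imwrite("pics/scrop.png",cv2.resize(c,None,fx=2.8,fy=2.8,interpolation=cv2.INTER_CUBIC))
for n,im in (("top",t),("scene",s)):
    W=world(im); print(n,(im["depth"]>0).mean())
W=world(t)
for uv in [(373,230),(400,300),(330,240),(265,235),(220,240),(200,240),(178,243),(150,247)]: print(uv,W[uv[1],uv[0]].round(3))
hsv=cv2.cvtColor(t["frame"],cv2.COLOR_BGR2HSV)
m=cv2.inRange(hsv,(22,150,150),(32,255,255)); n,l,st,ce=cv2.connectedComponentsWithStats(m)
for i in range(1,n):
    if st[i,4]>3: print(ce[i].round(1),st[i])
# steel strips: grey
m=cv2.inRange(hsv,(0,0,110),(180,40,255)); n,l,st,ce=cv2.connectedComponentsWithStats(m)
for i in range(1,n):
    if st[i,4]>15 and st[i,1]>150: print("g",ce[i].round(1),st[i])
E
```

```text
top 0.9959453125
scene 0.9958984375
(373, 230) [ 0.483 -0.21   0.059]
(400, 300) [ 0.307 -0.283 -0.006]
(330, 240) [ 0.464 -0.101  0.   ]
(265, 235) [0.477 0.071 0.012]
(220, 240) [0.464 0.189 0.016]
(200, 240) [0.464 0.24  0.018]
(178, 243) [0.452 0.286 0.06 ]
(150, 247) [0.441 0.348 0.085]
[348.6 208.6] [347 207   4   4  15]
[395.  208.5] [394 207   3   4  12]
[349.5 250.5] [348 249   4   4  16]
[396.1 250.6] [395 249   3   4  11]
g [453.8 179.1] [434 167  41  25 536]
g [268.7 196.9] [257 193  25   9 136]
g [219.5 203.3] [194 197  51  13 285]
g [164.6 210.6] [149 206  32  10 167]
g [163.6 233. ] [154 230  19   6  70]
g [165.3 256.4] [156 254  19   6  61]
g [277.3 269.3] [265 265  26   9 140]
g [227.2 276.2] [201 270  51  13 268]
g [170.1 284. ] [154 279  33  10 158]
g [248.5 365.3] [242 360  16  13 108]
g [243.9 394. ] [236 389  16  11 129]
```

View pics/tcrop.png

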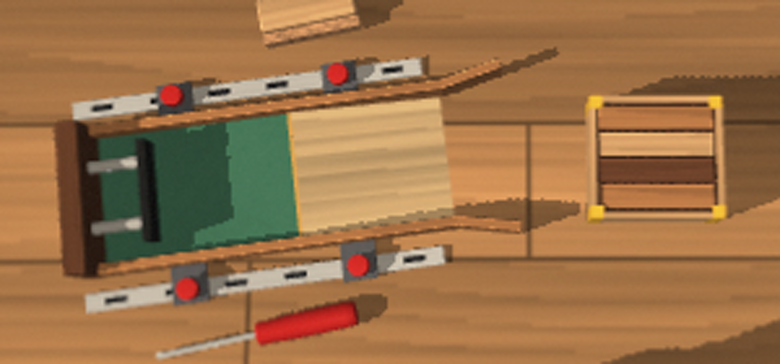

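View pics/scrop.png

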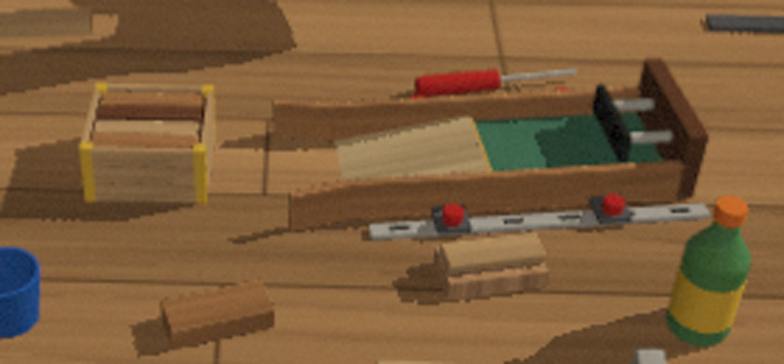

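```bash
python3 - <<'E'
from h import *
t=load("top0"); s=load("scene0")
W=world(t); hsv=cv2.cvtColor(t["frame"],cv2.COLOR_BGR2HSV)
m=cv2.inRange(hsv,(0,0,110),(180,40,255))
n,l,st,ce=cv2.connectedComponentsWithStats(m)
res=[]
for g in (((268.7,196.9),(219.5,203.3),(164.6,210.6)),((277.3,269.3),(227.2,276.2),(170.1,284.))):
    P=[]
    for c in g:
        i=1+np.argmin(np.hypot(*(ce[1:]-c).T)); v,u=np.nonzero(l==i); P.append(np.c_[u,v])
    p=plane(t,np.vstack(P),0.006)[:,:2]; c=p.mean(0); d=np.linalg.svd(p-c)[2][0]; d*=np.sign(d[1])
    e=(p-c)@d; print("strip",c.round(4),d.round(4),np.degrees(np.arctan2(d[1],d[0])),e.min(),e.max()); res.append((c,d))
d=res[0][1]+res[1][1]; d/=np.linalg.norm(d); nrm=np.array([-d[1],d[0]])
o=(nrm@res[0][0]+nrm@res[1][0])/2; print("dir",d,np.degrees(np.arctan2(d[1],d[0])),"sep",nrm@res[0][0]-nrm@res[1][0],"offset",o)
np.savez("track0.npz",d=d,n=nrm,o=o)
# depth-based rails: points in height 40..52 
def tr(P): return np.c_[P[:,:2]@d,P[:,:2]@nrm-o,P[:,2]]
R=W[180:300,130:330].reshape(-1,3); T=tr(R)
# floor profile in centre
for im,nm in ((t,"top"),(s,"scene")):
    T=tr(world(im).reshape(-1,3)); k=(abs(T[:,1])<0.03)&(T[:,2]<.12)
    x=T[k,0]; z=T[k,2]
    b=np.arange(-0.36,0.38,0.01)
    print(nm,[(round(float(a),2),round(float(np.median(z[(x>=a)&(x<a+.01)]))*1000)) for a in b if ((x>=a)&(x<a+.01)).any()])
# green/wood boundary (lip)
g=cv2.inRange(hsv,(60,80,20),(95,255,255)); g[:, :150]=0; g[:,260:]=0;g[:210]=0;g[275:]=0
v,u=np.nonzero(g); G=tr(plane(t,np.c_[u,v],0.018)); 
for lo in np.arange(-.05,.05,.02):
    k=(G[:,1]>lo)&(G[:,1]<lo+.02); print("green xmin/max",lo,G[k,0].min().round(4),G[k,0].max().round(4))
print("pts", tr(plane(t,[(120+440/2.6,170+97/2.6),(120+452/2.6,170+215/2.6)],0.0)))
cor=plane(t,[(348.6,208.6),(395,208.5),(349.5,250.5),(396.1,250.6)],.07); print(cor.round(4)); print(cor.mean(0))
C=tr(cor);print(C.round(4),C.mean(0))
e=[C[0]-C[1],C[2]-C[3]]; print([np.degrees(np.arctan2(q[1],q[0])) for q in e])
e=[C[0]-C[2],C[1]-C[3]]; print([np.degrees(np.arctan2(q[1],q[0])) for q in e])
E
```

```text
strip [0.5622 0.2059] [-0.1287  0.9917] 97.39507098644904 -0.17713845999001906 0.17797568422162569
strip [0.369  0.1771] [-0.128   0.9918] 97.35139394034135 -0.17360089403686532 0.18148703389263077
dir [-0.12833229  0.99173123] 97.3732324633952 sep -0.19526746903722686 offset -0.48632384022776154
top [(-0.36, -1), (-0.35, -1), (-0.34, 68), (-0.33, 67), (-0.32, 65), (-0.31, 65), (-0.3, 65), (-0.29, 66), (-0.28, 65), (-0.27, 65), (-0.26, 64), (-0.25, 65), (-0.24, 64), (-0.23, 64), (-0.22, 65), (-0.21, 18), (-0.2, 0), (-0.19, -1), (-0.18, -1), (-0.17, 0), (-0.16, -1), (-0.15, -1), (-0.14, -1), (-0.13, -1), (-0.12, -1), (-0.11, -2), (-0.1, -1), (-0.09, -2), (-0.08, -1), (-0.07, -1), (-0.06, 0), (-0.05, 2), (-0.04, 3), (-0.03, 5), (-0.02, 7), (-0.01, 9), (0.0, 11), (0.01, 13), (0.02, 15), (0.03, 16), (0.04, 18), (0.05, 20), (0.06, 22), (0.07, 23), (0.08, 25), (0.09, 20), (0.1, 17), (0.11, 17), (0.12, 18), (0.13, 17), (0.14, 17), (0.15, 17), (0.16, 17), (0.17, 17), (0.18, 18), (0.19, 18), (0.2, 18), (0.21, 17), (0.22, 44), (0.23, 68), (0.24, 55), (0.25, 18), (0.26, 19), (0.27, 18), (0.28, 
[... 1048 characters left out ...]
 0.2831
green xmin/max -0.030000000000000002 0.0959 0.2853
green xmin/max -0.010000000000000002 0.0957 0.2844
green xmin/max 0.009999999999999995 0.0965 0.2847
green xmin/max 0.03 0.0957 0.2845
pts [[-0.06317524 -0.06286031  0.        ]
 [-0.06038475  0.05990475  0.        ]]
[[ 0.5369 -0.1479  0.07  ]
 [ 0.5366 -0.2665  0.07  ]
 [ 0.4301 -0.1483  0.07  ]
 [ 0.4294 -0.2653  0.07  ]]
[ 0.48324601 -0.20700914  0.07      ]
[[-0.2156 -0.0271  0.07  ]
 [-0.3331 -0.0116  0.07  ]
 [-0.2023  0.0788  0.07  ]
 [-0.3182  0.0945  0.07  ]] [-0.2673135   0.03363964  0.07      ]
[np.float64(-7.506483990765139), np.float64(-7.696629562655742)]
[np.float64(-97.17914413050676), np.float64(-97.98665085359146)]
```

Estimates so far, with s along the ramp and n to its left:

| Item | Estimate |
|---|---|
| Track heading | 97.4° |
| Foot | s ≈ −0.061 |
| Inner edge of lip | s ≈ 0.0945 |
| Pad face | s ≈ 0.227 |
| Crate centre | s = −0.267, n = +0.034 |
| Crate yaw relative to track | −7.6° |

The plan has two pushes. First I square and centre the crate by pushing its near side with both open fingers, jaws parallel to the track. Then I push from behind, also with open fingers.

```bash
cat >> h.py <<'E'
from scipy.spatial.transform import Rotation as Rn
_t=np.load("track0.npz"); d=_t["d"]; nrm=_t["n"]; o=float(_t["o"])
def pt(s,n,z): return np.r_[d*s+nrm*(o+n),z]
def tr(P):
    P=np.atleast_2d(P); return np.c_[P[:,:2]@d,P[:,:2]@nrm-o,P[:,2]]
def quat(y,zt):
    y=np.array(y,float);zt=np.array(zt,float);zt/=np.linalg.norm(zt);y-=zt*(y@zt);y/=np.linalg.norm(y)
    q=Rn.from_matrix(np.c_[np.cross(y,zt),y,zt]).as_quat(); return np.r_[q[3],q[:3]]
d3=np.r_[d,0]; n3=np.r_[nrm,0]
QS=quat(-d3,[0,0,-1])
def QR(lean,sgn=1):
    return quat(sgn*n3,[*(d*np.sin(lean)),-np.cos(lean)])
def ftl(st):
    f=st["ft_force"]; return np.r_[f[:2]@d,f[:2]@nrm,f[2]].round(2)
def crate(im):
    """top-view yellow corners -> track-frame corner points at z"""
    hsv=cv2.cvtColor(im["frame"],cv2.COLOR_BGR2HSV)
    m=cv2.inRange(hsv,(22,150,150),(32,255,255)); n,l,st,ce=cv2.connectedComponentsWithStats(m)
    return [(ce[i].round(1),int(st[i,4])) for i in range(1,n) if st[i,4]>3 and 170<ce[i][1]<300 and ce[i][0]>140]
E
python3 - <<'E'
from bench import *
from h import *
for nm,P,q in [("sideup",pt(-.265,.135,.15),QS),("side",pt(-.265,.135,.022),QS),("side2",pt(-.265,.06,.022),QS)]:
    print(nm,P.round(3),inverse_kinematics(P,q))
for L in (0,.17,.26):
  for sg in (1,-1):
    print(L,sg,[np.round(inverse_kinematics(pt(s,0,.04),QR(L,sg)),2) if inverse_kinematics(pt(s,0,.04),QR(L,sg)) is not None else None for s in (-.39,-.15,.09)])
E
```

```text
sideup [ 0.382 -0.218  0.15 ] [-5.94892909e-01 -3.50325183e-01  1.77725206e+00 -4.44089210e-16
  1.71466577e+00  8.47216235e-01]
side [ 0.382 -0.218  0.022] [-5.94892909e-01 -2.93356587e-01  1.96116014e+00 -4.44089210e-16
  1.47378910e+00  8.47216235e-01]
side2 [ 0.457 -0.208  0.022] [-4.95243154e-01 -1.12279395e-01  1.80500565e+00 -4.44089210e-16
  1.44886640e+00  9.46865990e-01]
0 1 [array([-0.6 ,  0.2 ,  1.45, -0.  ,  1.49,  2.41]), None, None]
0 -1 [array([-0.6 ,  0.2 ,  1.45, -0.  ,  1.49, -0.73]), array([-0.24, -0.11,  1.77, -0.  ,  1.48, -0.37]), array([ 0.24, -0.15,  1.8 , -0.  ,  1.48,  0.11])]
0.17 1 [array([-0.67,  0.3 ,  1.34,  0.12,  1.62,  2.34]), None, None]
0.17 -1 [array([-0.67,  0.3 ,  1.34,  0.12,  1.62, -0.8 ]), array([-0.34, -0.05,  1.72,  0.15,  1.55, -0.48]), array([ 0.13, -0.16,  1.83,  0.17,  1.48, -0.02])]
0.26 1 [array([-0.7 ,  0.36,  1.28,  0.18,  1.69,  2.32]), array([-0.39, -0.01,  1.69,  0.23,  1.59,  2.61]), None]
0.26 -1 [array([-0.7 ,  0.36,  1.28,  0.18,  1.69, -0.82]), array([-0.39, -0.01,  1.69,  0.23,  1.59, -0.53]), array([ 0.06, -0.16,  1.84,  0.26,  1.49, -0.09])]
```

```bash
python3 - <<'E'
from bench import *
from h import *
move_to(pt(-.262,.135,.12),QS); 
move_l(pt(-.262,.135,.022),.1)
print(state()["time"],ftl(state()))
for n in (.12,.11,.1,.09,.08):
    move_l(pt(-.262,n,.022),.05); st=state(); print(n,st["time"].__round__(2),ftl(st),st["moment"].round(2),tr(st["ee_pos"]).round(4))
im=get_image("top"); np.savez("pics/top1.npz",**im); cv2.imwrite("pics/top1.png",cv2.resize(im["frame"][150:310,120:480],None,fx=2.2,fy=2.2))
print(crate(im))
im=get_image("scene"); np.savez("pics/scene1.npz",**im)
E
```

```text
2.875 [-0.21 -0.32  0.65]
0.12 3.33 [ 0.1   0.11 -0.04] [ 0.02 -0.01 -0.  ] [[-0.2619  0.1197  0.022 ]]
0.11 3.67 [ 0.05 -1.01  0.6 ] [-0.   -0.01 -0.  ] [[-0.2619  0.1098  0.0219]]
0.1 4.03 [-0.64  0.47  0.89] [-0.01  0.01  0.04] [[-0.2618  0.0995  0.022 ]]
0.09 4.38 [-0.04 -0.99  0.72] [ 0.03  0.   -0.02] [[-0.2618  0.0895  0.022 ]]
0.08 4.72 [-0.52  1.21 -0.45] [-0.01  0.    0.  ] [[-0.2619  0.0797  0.022 ]]
[(array([389.3, 196.9]), 11), (array([343.7, 202.6]), 14)]
```

View pics/top1.png

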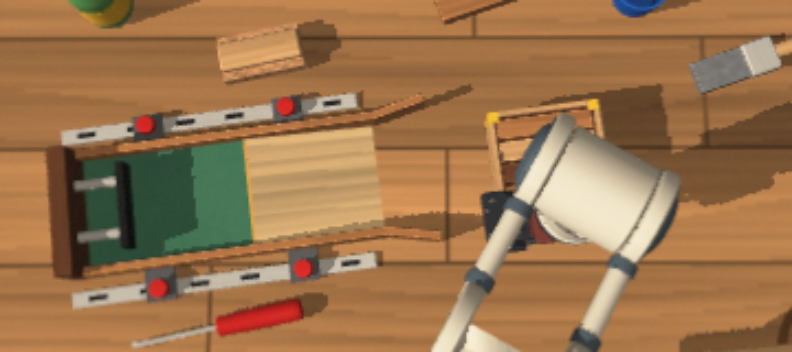

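The crate's far edge, with yellow corners at (343.7,202.6) and (389.3,196.9), is now parallel to the track. I'll measure how far is left to push.

```bash
python3 - <<'E'
from h import *
im=load("top1")
C=tr(plane(im,[(389.3,196.9),(343.7,202.6)],.07)); print(C.round(4)); e=C[1]-C[0]; print(np.degrees(np.arctan2(e[1],e[0])))
E
```

```text
[[-0.3236 -0.0434  0.07  ]
 [-0.2054 -0.0442  0.07  ]]
-0.4125194379117165
```

```bash
python3 - <<'E'
from bench import *
from h import *
move_l(pt(-.262,.0703,.022),.03); hold(.2); print(tr(state()["ee_pos"]))
move_l(pt(-.262,.12,.022),.15)
move_l(pt(-.262,.14,.17),.25)
move_to(pt(-.41,.10,.17),QR(.17,-1))
im=get_image("top"); np.savez("pics/top2.npz",**im); cv2.imwrite("pics/top2.png",cv2.resize(im["frame"][150:310,120:480],None,fx=2.2,fy=2.2))
c=crate(im); print(state()["time"],c)
C=tr(plane(im,[x[0] for x in c],.07)); print(C.round(4),C.mean(0))
E
```

```text
[[-0.26209709  0.07071684  0.02203598]]
8.3333 [(array([389.1, 193.6]), 11), (array([343.5, 199.5]), 14), (array([395.8, 234.7]), 11), (array([349.5, 241. ]), 16)]
[[-0.3245 -0.052   0.07  ]
 [-0.2061 -0.0523  0.07  ]
 [-0.3241  0.0549  0.07  ]
 [-0.2058  0.0552  0.07  ]] [-0.26511088  0.00145524  0.07      ]
```

View pics/top2.png

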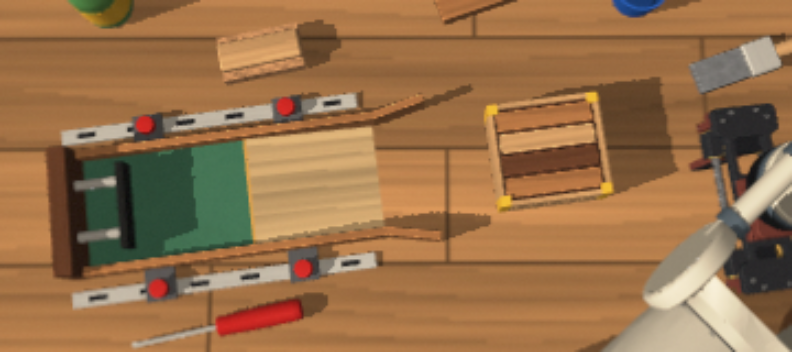

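```bash
python3 - <<'E'
from h import *
im=load("top2"); T=tr(world(im).reshape(-1,3))
for a in (-.04,0,.05,.1,.15):
    k=(T[:,0]>a)&(T[:,0]<a+.05)&(T[:,2]>.043)&(T[:,2]<.052)
    L=T[k&(T[:,1]>.05)&(T[:,1]<.085),1]; R=T[k&(T[:,1]<-.05)&(T[:,1]>-.085),1]
    print(a,L.mean().round(4),R.mean().round(4),((L.mean()+R.mean())/2).round(4),L.min().round(4),R.max().round(4))
k=(T[:,2]>.064)&(T[:,2]<.08)&(T[:,0]<-.18)&(T[:,0]>-.35)&(abs(T[:,1])<.09)
print(T[k].min(0),T[k].max(0))
E
```

```text
-0.04 0.0685 -0.0692 -0.0003 0.0634 -0.0641
0 0.0687 -0.0691 -0.0002 0.0635 -0.0642
0.05 0.0684 -0.0691 -0.0004 0.0631 -0.0639
0.1 0.0682 -0.0692 -0.0005 0.0633 -0.0643
0.15 0.0681 -0.0691 -0.0005 0.063 -0.0635
[-0.32908221 -0.05893429  0.06400154] [-0.19876397  0.06155112  0.07630167]
```

The crate is square and within about 1.5 mm of the channel's middle, and the rail tops confirm the middle line at n ≈ −0.0004. For the rear push I'll lean the tool 10° with the tips leading. The tips will run at about z = 54 mm, above the rails, and high enough to stay on the rear face when the crate noses down over the lip.

```bash
cat >> h.py <<'E'
L=.17; OFF=.008*np.sin(L)+.010*np.cos(L)
def P_rear(rear,zc=.054,n=-.0004): return pt(rear-OFF,n,zc+.008*np.cos(L)-.010*np.sin(L))
def shot(get_image,k):
    for nm in ("top","scene"):
        im=get_image(nm); np.savez(f"pics/{nm}{k}.npz",**im)
        c=im["frame"][150:310,120:420] if nm=="top" else im["frame"][130:270,210:500]
        cv2.imwrite(f"pics/{nm}{k}.png",cv2.resize(c,None,fx=2.5,fy=2.5,interpolation=cv2.INTER_CUBIC))
E
python3 - <<'E'
from bench import *
from h import *
q=QR(L,-1)
move_to(P_rear(-.37,.12),q); move_l(P_rear(-.36),.15); print(state()["time"],ftl(state()))
for r in (-.335,-.32,-.30,-.28,-.26,-.24,-.22,-.20,-.18,-.16,-.14,-.12):
    move_l(P_rear(r),.05); st=state(); print(r,st["time"].__round__(2),ftl(st),st["moment"].round(2),tr(st["ee_pos"]).round(4))
shot(get_image,3)
E
```

```text
9.45 [-0.38 -0.12  0.1 ]
-0.335 10.1 [0.3  0.38 0.42] [-0.11 -0.07  0.  ] [[-0.3461 -0.0005  0.0603]]
-0.32 10.55 [ 0.11 -0.62 -0.54] [-0.3  -0.17 -0.06] [[-0.3308 -0.0004  0.0601]]
-0.3 11.1 [-0.85  0.08 -0.73] [-0.24 -0.13  0.01] [[-0.3107 -0.0004  0.0601]]
-0.28 11.65 [-1.13 -0.55  0.11] [-0.16 -0.11 -0.04] [[-0.2906 -0.0004  0.0601]]
-0.26 12.2 [-0.78  0.25 -0.76] [-0.21 -0.18 -0.01] [[-0.2707 -0.0004  0.0601]]
-0.24 12.75 [-0.79  0.15 -0.06] [-0.19 -0.14 -0.06] [[-0.2506 -0.0004  0.0601]]
-0.22 13.3 [-0.35  0.2  -0.2 ] [-0.24 -0.14 -0.01] [[-0.2306 -0.0004  0.0601]]
-0.2 13.85 [-0.98  0.23 -0.42] [-0.22 -0.13 -0.03] [[-0.2106 -0.0004  0.0601]]
-0.18 14.4 [-4.99 -0.34  0.82] [-0.9  -0.23 -0.06] [[-0.1917 -0.0005  0.0604]]
-0.16 14.95 [-4.27  0.13 -0.79] [-0.81 -0.28 -0.11] [[-0.1713 -0.0004  0.0601]]
-0.14 15.5 [-3.33 -0.82 -0.91] [-0.67 -0.29 -0.1 ] [[-0.1511 -0.0003  0.0599]]
-0.12 16.05 [-3.23 -0.59 -0.21] [-0.61 -0.32 -0.04] [[-0.131  -0.0003  0.06  ]]
```

View pics/top3.png

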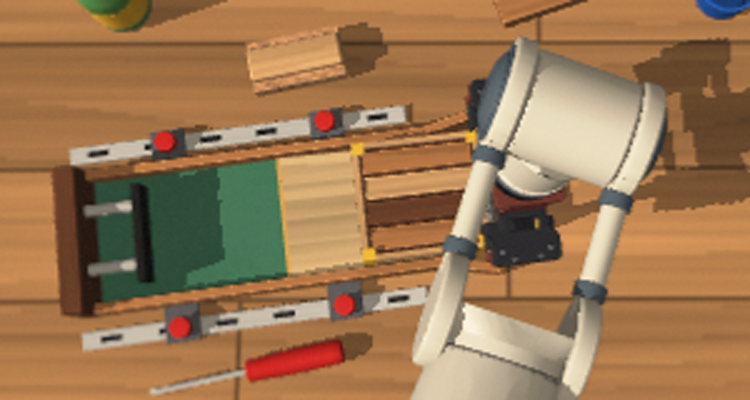

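View pics/scene3.png

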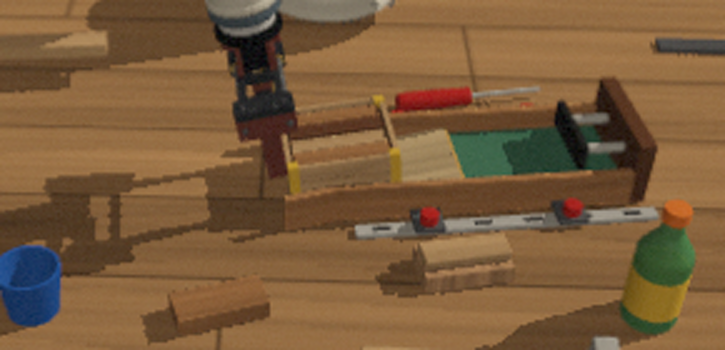

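The top view shows the crate centred in the channel, with its nose on the slope (front corners at (357,150) and (369,256) in the crop). Force is about 4 N. I'll carry on up the slope.

```bash
python3 - <<'E'
from bench import *
from h import *
for r in (-.10,-.08,-.06,-.05,-.04,-.03,-.02,-.01,0.0):
    move_l(P_rear(r),.05); st=state(); print(r,st["time"].__round__(2),ftl(st),st["moment"].round(2),tr(st["ee_pos"]).round(4))
    if abs(ftl(st)[0])>20: print("STOP"); break
shot(get_image,4)
E
```

```text
-0.1 16.7 [-2.   -0.06 -1.91] [-0.57 -0.21 -0.05] [[-0.111  -0.0004  0.0601]]
-0.08 17.25 [-1.91 -0.54 -2.39] [-0.45 -0.23 -0.11] [[-0.0909 -0.0003  0.06  ]]
-0.06 17.8 [-5.5  -0.64  2.04] [-0.81 -0.13  0.06] [[-0.0717 -0.0007  0.061 ]]
-0.05 18.15 [-9.95  0.09  6.45] [-1.45 -0.3  -0.17] [[-0.0631 -0.0016  0.0621]]
-0.04 18.5 [-9.64 -1.11  6.78] [-1.54 -0.5  -0.26] [[-0.0535 -0.002   0.0624]]
-0.03 18.85 [-10.29  -0.92   5.7 ] [-1.51 -0.61 -0.24] [[-0.0434 -0.0021  0.0625]]
-0.02 19.2 [-10.51  -1.85   5.31] [-1.51 -0.65 -0.3 ] [[-0.0334 -0.0021  0.0624]]
-0.01 19.55 [-9.46 -0.65  6.98] [-1.48 -0.53 -0.3 ] [[-0.0234 -0.0021  0.0624]]
0.0 19.9 [-10.91  -1.46   7.49] [-1.66 -0.71 -0.33] [[-0.0133 -0.0021  0.0624]]
```

View pics/top4.png

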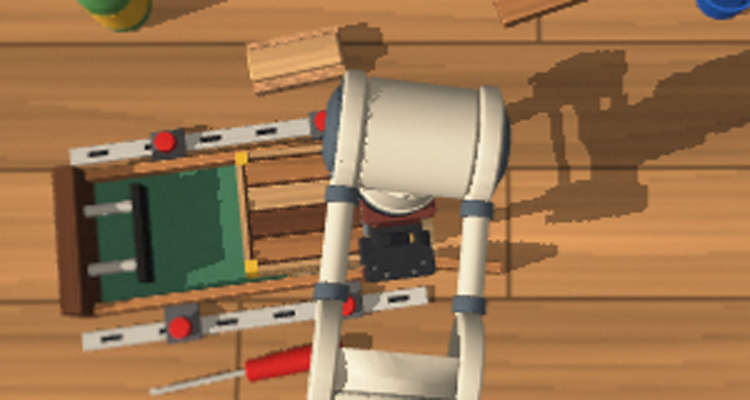

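View pics/scene4.png

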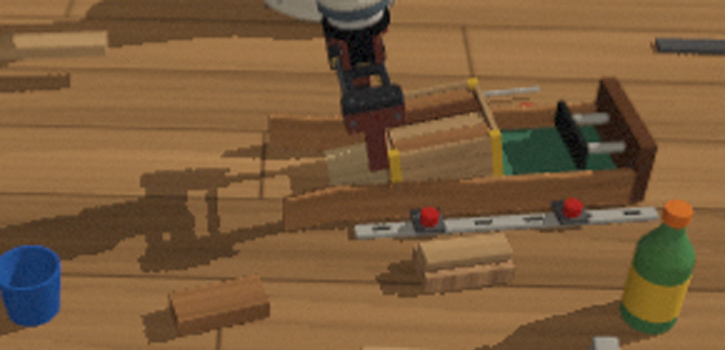

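```bash
cat >> h.py <<'E'
def tilt(im,lo,hi):
    "fit plane to crate top rim/blank points from depth in s-range"
    T=tr(world(im).reshape(-1,3)); k=(T[:,0]>lo)&(T[:,0]<hi)&(abs(T[:,1])<.045)&(T[:,2]>.05)&(T[:,2]<.12)
    T=T[k]; 
    for _ in range(5):
        A=np.c_[T[:,:2],np.ones(len(T))]; c=np.linalg.lstsq(A,T[:,2],rcond=None)[0]; r=T[:,2]-A@c; T=T[abs(r)<max(.003,2*r.std())]
    return c.round(4),len(T)
E
python3 - <<'E'
from h import *
im=load("top4"); print(tilt(im,.06,.12)); 
c=crate(im); print(c); print(tr(plane(im,[x[0] for x in c],.103)).round(4))
T=tr(world(im).reshape(-1,3)); k=(T[:,0]>.03)&(T[:,0]<.16)&(abs(T[:,1])<.05)
for a in np.arange(.03,.16,.01):
    q=k&(T[:,0]>=a)&(T[:,0]<a+.01); print(round(a,2), np.percentile(T[q,2],[50,90]).round(4) if q.any() else None)
E
```

```text
(array([ 0.1636, -0.0141,  0.0776]), 815)
[]Traceback (most recent call last):
  File "<stdin>", line 3, in <module>
  File "h.py", line 13, in plane
    o,d=ray(im,uv); return o+d*((z-o[2])/d[:,2])[:,None]
        ~~~^^^^^^^
  File "h.py", line 7, in ray
    d=np.stack([(uv[:,0]-K[0,2])/K[0,0],(uv[:,1]-K[1,2])/K[1,1]],1)
                 ~~^^^^^
IndexError: index 0 is out of bounds for axis 1 with size 0
```

Tilt on the slope is 0.16 rad with the crate square in the channel, so the intermediate condition is met. Now I go over the lip in small steps.

```bash
python3 - <<'E'
from bench import *
from h import *
for i,r in enumerate(np.arange(.004,.0441,.004)):
    move_l(P_rear(r,min(.054+.25*r,.058)),.03); st=state(); print(r.round(4),st["time"].__round__(2),ftl(st),st["moment"].round(2),tr(st["ee_pos"]).round(4))
    if abs(ftl(st)[0])>16: print("STOP"); break
shot(get_image,5); im=load("top5"); print(tilt(im,.11,.165))
E
```

```text
0.004 20.28 [-12.18  -1.2    7.71] [-1.69 -0.57 -0.22] [[-0.0096 -0.0021  0.0634]]
0.008 20.57 [-10.95  -1.3    6.34] [-1.72 -0.6  -0.22] [[-0.0056 -0.002   0.0643]]
0.012 20.85 [-11.    -0.6    6.55] [-1.76 -0.53 -0.26] [[-0.0016 -0.0019  0.0652]]
0.016 21.13 [-11.52  -0.5    6.47] [-1.82 -0.49 -0.18] [[ 0.0024 -0.0019  0.0663]]
0.02 21.42 [0.09 0.11 0.56] [-0.09 -0.14 -0.05] [[ 0.0095 -0.0002  0.0643]]
0.024 21.7 [-0.67  0.46 -0.41] [-0.12 -0.08 -0.01] [[ 0.0134 -0.0001  0.0638]]
0.028 21.98 [-0.84 -0.34 -0.57] [-0.3  -0.1  -0.06] [[ 0.0168 -0.0003  0.064 ]]
0.032 22.27 [-2.95  0.   -1.12] [-0.61 -0.17 -0.06] [[ 0.0208 -0.0004  0.0641]]
0.036 22.55 [-2.45 -0.17 -0.86] [-0.59 -0.21  0.02] [[ 0.025  -0.0004  0.0642]]
0.04 22.83 [-2.54  0.3  -1.54] [-0.55 -0.21  0.01] [[ 0.0291 -0.0004  0.0642]]
0.044 23.12 [-1.68 -1.09 -1.35] [-0.55 -0.18 -0.05] [[ 0.0331 -0.0004  0.0642]]
(array([-0.1367, -0.0043,  0.1069]), 669)
```

View pics/scene5.png

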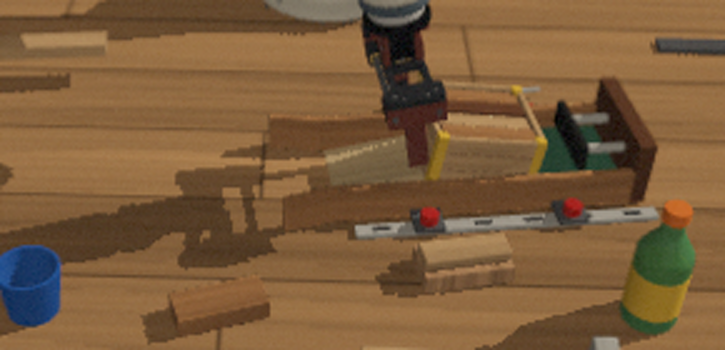

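View pics/top5.png

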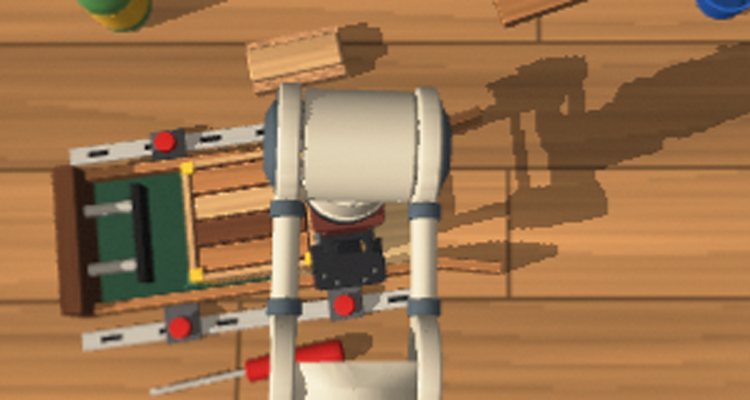

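The crate is nosed over the lip (tilt −0.137 rad) and push force is only 2–3 N. I'll creep on, watching the force.

```bash
python3 - <<'E'
from bench import *
from h import *
rs=list(np.arange(.050,.0821,.004))+list(np.arange(.083,.0901,.001))
for r in rs:
    move_l(P_rear(r,.057),.03); F=[]
    st=state(); F=ftl(st)
    print(round(r,4),st["time"].__round__(2),F,st["moment"].round(2),tr(st["ee_pos"])[0].round(4))
    if abs(F[0])>6.5: print("STOP"); break
shot(get_image,6); im=load("top6"); print(tilt(im,.15,.205))
E
```

```text
0.05 23.57 [-2.07  0.32 -0.82] [-0.5  -0.16 -0.11] [ 0.0392 -0.0004  0.0631]
0.054 23.85 [-3.11 -0.38 -2.41] [-0.52 -0.13  0.01] [ 0.0431 -0.0003  0.0632]
0.058 24.13 [-2.17  0.05 -0.87] [-0.57 -0.18 -0.04] [ 0.0471 -0.0004  0.0632]
0.062 24.42 [-2.4   0.49 -2.15] [-0.52 -0.19 -0.05] [ 0.0511 -0.0004  0.0632]
0.066 24.7 [-1.53 -0.56 -1.39] [-0.55 -0.19 -0.08] [ 0.0551 -0.0004  0.0632]
0.07 24.98 [-2.01 -0.24 -0.77] [-0.53 -0.21 -0.01] [ 0.0591 -0.0004  0.0632]
0.074 25.27 [-1.13 -0.7  -1.88] [-0.49 -0.17 -0.13] [ 0.0631 -0.0004  0.0632]
0.078 25.55 [-1.63 -0.11 -1.1 ] [-0.54 -0.18 -0.08] [ 0.0671 -0.0004  0.0632]
0.082 25.83 [-1.86  0.64 -0.65] [-0.48 -0.17 -0.02] [ 0.0711 -0.0004  0.0632]
0.083 26.08 [-2.71  0.29 -0.82] [-0.67 -0.22  0.  ] [ 0.0718 -0.0004  0.0632]
0.084 26.33 [-3.64  0.03 -1.43] [-0.75 -0.21 -0.05] [ 0.0727 -0.0004  0.0632]
0.085 26.58 [-3.74 -1.17 -0.78] [-0.75 -0.22 -0.03] [ 0.0738 -0.0004  0.0632]
0.086 26.83 [-4.08 -0.82 -0.43] [-0.71 -0.19 -0.06] [ 0.0749 -0.0004  0.0632]
0.087 27.08 [-3.99 -0.66 -1.11] [-0.7  -0.19 -0.04] [ 0.0759 -0.0004  0.0632]
0.088 27.33 [-3.45 -0.38 -1.5 ] [-0.76 -0.19 -0.04] [ 0.0769 -0.0004  0.0632]
0.089 27.58 [-3.1  -0.12 -0.73] [-0.75 -0.17  0.  ] [ 0.0779 -0.0004  0.0632]
0.09 27.83 [-2.5   0.66 -0.53] [-0.72 -0.2   0.02] [ 0.0789 -0.0004  0.0632]
(array([-0.122 , -0.0148,  0.1098]), 650)
```

View pics/scene6.png

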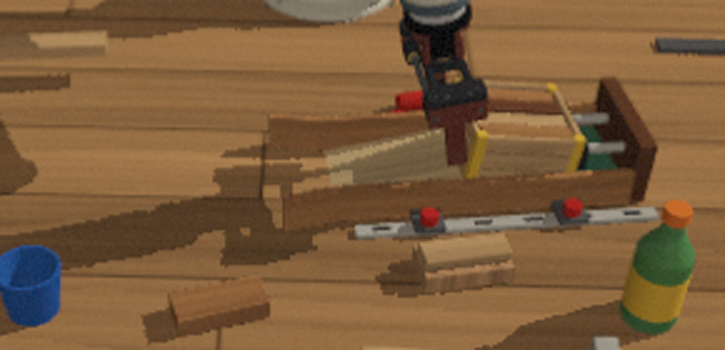

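View pics/top6.png

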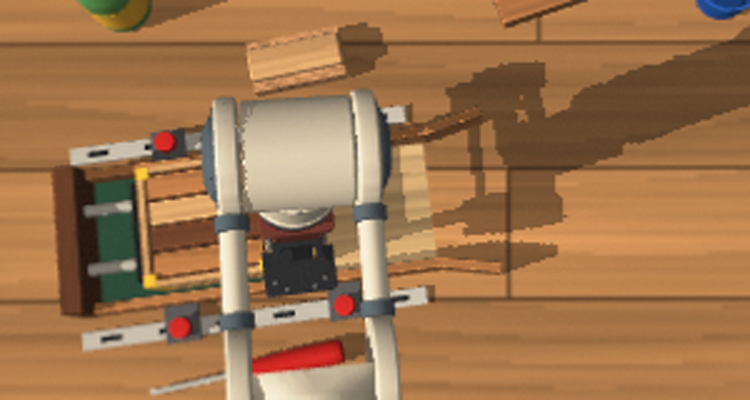

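The scene view shows the crate's nose close to the pad and its rear hanging on the fingers (tilt −0.12 rad instead of about −0.06). I'll ease off so it settles on the lip, then push on while lowering the fingers slightly.

```bash
python3 - <<'E'
from bench import *
from h import *
move_l(P_rear(.080,.059),.03); hold(.2); print(state()["time"],ftl(state()))
im=get_image("top"); print(tilt(im,.15,.205))
rs=[.085,.087,.088,.089,.090,.091,.092,.093,.094]
for i,r in enumerate(rs):
    move_l(P_rear(r,.059-.0008*i),.02)
    st=state(); F=ftl(st)
    print(round(r,4),st["time"].__round__(2),F,st["moment"].round(2),tr(st["ee_pos"])[0].round(4))
    if abs(F[0])>6: print("STOP"); break
shot(get_image,7); im=load("top7"); print(tilt(im,.15,.205))
E
```

```text
28.625 [ 0.68  0.61 -0.82]
(array([-0.0649, -0.0175,  0.0974]), 688)
0.085 29.07 [-0.74  0.14  0.38] [-0.08 -0.11 -0.01] [ 0.074  -0.0004  0.0652]
0.087 29.33 [0.06 1.   0.34] [-0.1  -0.09 -0.01] [ 0.0759 -0.0003  0.0643]
0.088 29.58 [-0.81 -0.21  0.34] [-0.1  -0.06  0.05] [ 0.0768 -0.0004  0.0635]
0.089 29.83 [-3.1   0.29  1.32] [-0.56 -0.03  0.06] [ 0.0773 -0.0006  0.063 ]
0.09 30.08 [-6.09  1.84  5.28] [-1.12  0.12  0.11] [ 0.0776 -0.0007  0.0628]
STOP
(array([-0.0635, -0.015 ,  0.0972]), 669)
```

View pics/scene7.png

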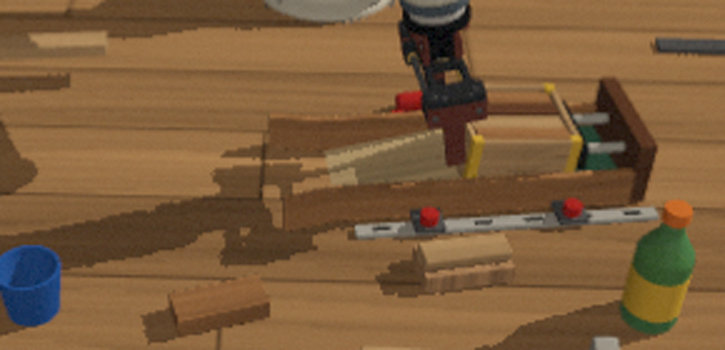

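Eased off, the crate rests on the lip (−0.064 rad). The 6 N came from my pressing down, since fz rose along with it. I'll release and push at constant height instead.

```bash
python3 - <<'E'
from bench import *
from h import *
z=.057
move_l(P_rear(.086,z),.03); hold(.1); print(ftl(state()))
for r in [.088,.089,.090,.091,.092,.093,.094,.095,.096]:
    move_l(P_rear(r,z),.02)
    st=state(); F=ftl(st)
    print(round(r,4),st["time"].__round__(2),F,st["moment"].round(2),tr(st["ee_pos"])[0].round(4))
    if abs(F[0])>6.5: print("STOP"); break
shot(get_image,8); im=load("top8"); print(tilt(im,.15,.205))
E
```

```text
[-0.23 -0.06  0.1 ]
0.088 30.82 [ 0.37 -0.2  -0.39] [-0.08 -0.06  0.05] [ 0.077  -0.0003  0.0631]
0.089 31.07 [-3.17 -0.06 -1.59] [-0.57 -0.12 -0.  ] [ 0.0775 -0.0004  0.0631]
0.09 31.32 [-3.89  0.57 -1.  ] [-0.92 -0.15  0.03] [ 0.0784 -0.0004  0.0631]
0.091 31.57 [-4.83 -0.22 -0.27] [-0.8  -0.16 -0.06] [ 0.0798 -0.0004  0.0631]
0.092 31.82 [-3.48  0.48 -1.05] [-0.79 -0.16  0.03] [ 0.0809 -0.0004  0.0632]
0.093 32.08 [-2.62  0.33 -1.04] [-0.72 -0.18  0.02] [ 0.0819 -0.0004  0.0632]
0.094 32.33 [-3.61 -0.28 -0.49] [-0.75 -0.2  -0.05] [ 0.0829 -0.0004  0.0632]
0.095 32.58 [-3.17 -0.84 -0.23] [-0.77 -0.19 -0.03] [ 0.0839 -0.0004  0.0632]
0.096 32.83 [-4.37 -0.59 -0.8 ] [-0.82 -0.19 -0.03] [ 0.0847 -0.0004  0.0631]
(array([-0.0713, -0.0076,  0.099 ]), 592)
```

```bash
python3 - <<'E'
from bench import *
from h import *
z=.057
def go(rs):
    for r in rs:
        move_l(P_rear(r,z),.015); st=state(); F=ftl(st)
        print(round(r,4),st["time"].__round__(2),F,st["moment"].round(2),tr(st["ee_pos"])[0].round(4))
        if abs(F[0])>9: print("STOP"); break
go([.097,.098,.099])
for r in (.093,):
    move_l(P_rear(r,z),.02); hold(.2)
    im=get_image("top"); print("eased",tilt(im,.15,.21))
shot(get_image,9)
E
```

```text
0.097 33.17 [-4.68 -0.41 -0.14] [-1.05 -0.27 -0.02] [ 0.0855 -0.0004  0.0631]
0.098 33.42 [-5.8  -0.3  -2.18] [-1.29 -0.27  0.05] [ 0.0862 -0.0004  0.063 ]
0.099 33.67 [-7.68  0.3  -1.78] [-1.46 -0.24  0.02] [ 0.0868 -0.0004  0.063 ]
eased (array([-0.008 , -0.0093,  0.0848]), 682)
```

View pics/scene9.png

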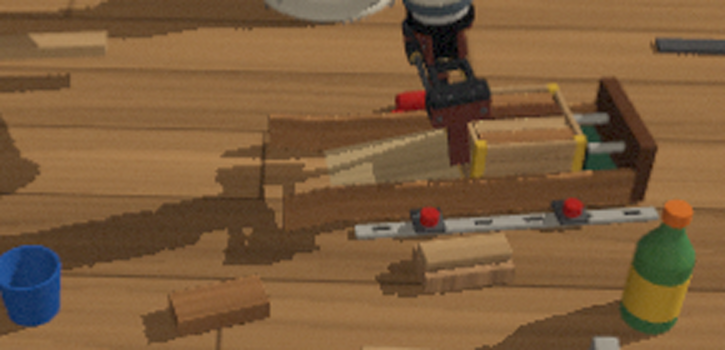

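The pad was felt as a clear force rise (4.4 to 7.7 N total, a few newtons of it on the pad). On easing, the crate dropped level (−0.008 rad). I'll retreat and get a clear view.

```bash
python3 - <<'E'
from bench import *
from h import *
move_l(P_rear(.05,.06),.1); move_l(P_rear(.0,.16),.2); move_to(pt(-.25,.1,.2),QR(0,-1)); hold(.3)
print(state()["time"])
shot(get_image,10); im=load("top10"); print(tilt(im,.10,.215)); c=crate(im); print(c)
C=tr(plane(im,[x[0] for x in c],.088)); print(C.round(4),C.mean(0))
T=tr(world(im).reshape(-1,3)); k=(T[:,0]>.08)&(T[:,0]<.24)&(abs(T[:,1])<.01)
for a in np.arange(.06,.25,.01):
    q=(abs(T[:,1])<.05)&(T[:,0]>=a)&(T[:,0]<a+.01); print(round(a,2), np.percentile(T[q,2],[20,50,90]).round(3))
q=(abs(abs(T[:,1])-.055)<.004)&(T[:,0]>.10)&(T[:,0]<.22); print("rim z",np.median(T[q,2]))
E
```

```text
37.0833
(array([ 0.0044, -0.0093,  0.0824]), 1420)
[(array([223., 213.]), 9), (array([176.2, 219.4]), 5), (array([226.5, 256. ]), 12), (array([179.2, 261.2]), 4)]
[[ 0.1008 -0.0554  0.088 ]
 [ 0.2181 -0.0549  0.088 ]
 [ 0.1026  0.0529  0.088 ]
 [ 0.2188  0.0498  0.088 ]] [ 0.16008379 -0.001889    0.088     ]
0.06 [0.019 0.022 0.025]
0.07 [0.022 0.023 0.028]
0.08 [0.023 0.025 0.028]
0.09 [0.026 0.055 0.087]
0.1 [0.08  0.083 0.087]
0.11 [0.08  0.083 0.087]
0.12 [0.08  0.082 0.086]
0.13 [0.08  0.083 0.087]
0.14 [0.081 0.083 0.087]
0.15 [0.08  0.083 0.087]
0.16 [0.081 0.083 0.086]
0.17 [0.081 0.083 0.087]
0.18 [0.08  0.082 0.087]
0.19 [0.081 0.083 0.087]
0.2 [0.081 0.083 0.087]
0.21 [0.08  0.083 0.087]
0.22 [0.083 0.085 0.089]
0.23 [0.065 0.068 0.072]
0.24 [0.02  0.056 0.061]
rim z 0.08244595603598326
```

View pics/top10.png

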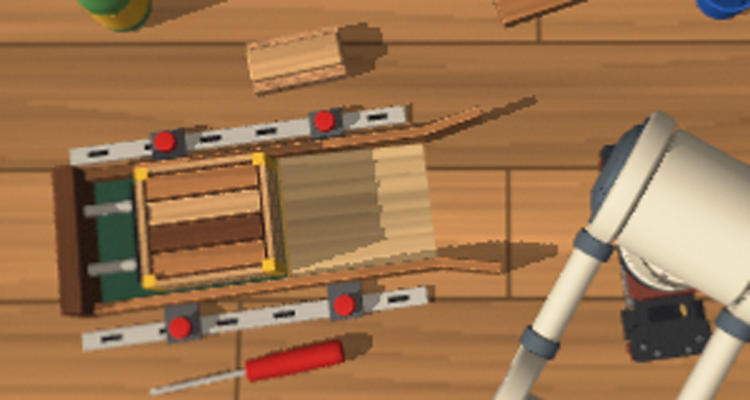

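View pics/scene10.png

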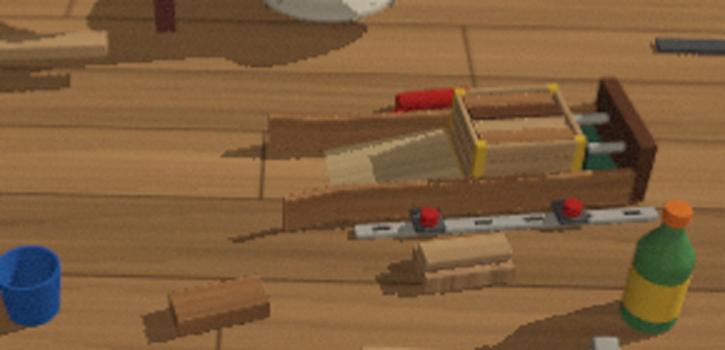

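The crate is level (0.004 rad). Its top stands 18 mm higher than on the bench, and the rear edge is behind the lip. One bystander check against the first picture before handing in.

```bash
python3 - <<'E'
from bench import *
from h import *
a=load("top0")["frame"].astype(int); b=load("top10")["frame"].astype(int)
for nm,(x0,y0,x1,y1) in dict(offcut=(310,130,362,162),sander=(214,158,264,188),chisel=(175,284,262,312),glue=(140,125,186,168),mallet=(182,95,296,136),brush=(430,155,512,195),cup=(392,125,430,162)).items():
    print(nm,(abs(a-b).max(2)[y0:y1,x0:x1]>40).mean().round(3))
job_done(); print(state()["time"])
E
```

```text
offcut 0.0
sander 0.0
chisel 0.0
glue 0.0
mallet 0.0
brush 0.166
cup 0.0
the job is handed in; nothing more can be done
the job is handed in; nothing more can be done
```

```bash
python3 - <<'E'
from h import *
x=[load(n)["frame"][150:210,400:540] for n in ("top0","top2","top3","top10")]
cv2.imwrite("pics/brush.png",cv2.resize(np.vstack([np.hstack(x[:2]),np.hstack(x[2:])]),None,fx=2.7,fy=2.7))
E
```

```text
(no output)
```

View pics/brush.png

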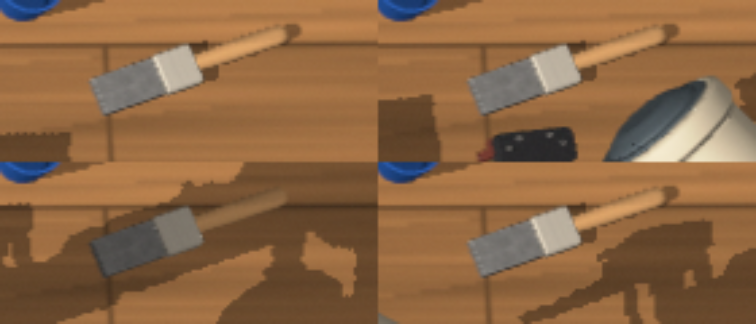

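The crate is in the green pocket behind the brass lip, level and untouched, and I handed the job in after about 37 s of the 70 s allowed.

**What I did:** I squared and centred the crate by pushing its near side with both open fingers. I then pushed it from behind up the ramp and over the lip in millimetre steps. I stopped when the pad could be felt: total push force rose from about 4 N to 7.7 N. Easing back let the rear edge drop.

**Last checks:**
- **On the slope:** the crate's tilt measured about 0.16 rad, and it was square between the rails.
- **In the pocket:** it is level within about 0.01 rad, and its top sits 18 mm higher than it did on the bench. It is about 2 mm off the middle line, and its centre is about 221 mm from the foot, where 220 was expected.
- **Bystanders:** none moved in the pictures. A simple picture comparison flagged the brush, but a close look afterwards showed only the arm's shadow.

**Things that disagreed:**
- The crate's rear hung on the fingers once near the lip, and I eased it off.
- One attempt to press downward while pushing only raised the force to 6 N, so I gave that up.
- Sideways force on the slope reached about 12 N because the fingers pressed down on the crate's rear. The pad was not being touched then.

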